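# Close up the tabletop grill for the ride home

### The job

The little charcoal grill has been cleaned out and is to be closed up for the ride home. Using only pushes of the fingertips, push its ash drawer fully home, push its red lid down shut without slamming it, and push the vent slide on the lid across until it covers the vent slots completely. Do not lift the lid further open, do not lift or shove the grill, and leave the things around it where they are.

Things in the scene. Friction and masses are not known exactly. Their poses are not given: they have to be found in the camera images.
- grill_base (a point): loose 6 kg grill: black steel box 200 mm deep (x) by 280 wide (y) on feet, side handles reaching 168 mm from the middle, red lid. Point: middle of the box, 60 mm above the table; x points from the front (drawer side) to the back (lid hinge), y to the grill's left, z up. Box rim 127 mm, shut lid's flat top 175 mm above the table
- drawer_handle (a point): centre of the ash drawer's handle: level wooden bar 16 mm thick, 76 mm long along the grill's y, 40 mm above the table, 46 mm off the drawer's front plate (144 mm ahead of the grill's middle when shut). Pushed along the grill's +x it shuts with about 2 N
- ash_drawer (a joint): how far the ash drawer is pulled out towards the grill's -x, in m: 0 is fully home (solid stop), 0.10 fully out
- lid_handle (a point): centre of the lid's handle: wooden bar 18 mm thick, 84 mm long along the grill's y, near the lid's front edge, 33 mm above the lid's top. Axes: the lid's, equal to the grill's when shut. Runs on an arc about the hinge line: with the lid shut it is 165 mm in front of and 79 mm above it (208 mm above the table)
- lid_hinge (a point): middle of the lid's hinge line (along the grill's y), 100 mm behind the grill's middle and 129 mm above the table
- lid (a joint): opening angle of the lid in rad: 0 is shut (solid stop), growing as the front edge rises. The hinge is stiff: the lid stays where it is left and takes about 2 to 5 N downward at the handle to close. Lid and handle are slick (varnish and enamel, friction about 0.35), so fingertips slide on them
- vent_knob (a point): centre of the wooden knob (20 mm across, top 7 mm above this point) on the vent slide, a steel plate 64 mm long (y), 44 wide, between rails 6 mm high on the lid's top. Point 20.5 mm above the lid's top (195 mm above the table, lid shut). Shuts along the lid's -y with about 2 N. Beyond the shut end a dial 38 mm across stands 10 mm high
- vent (a joint): how far the vent slide is open towards the lid's +y, in m: 0 is shut over the slots (solid stop), 0.06 fully open
- salt_shaker_mid (a point): red-capped seasoning shaker, 68 mm across and 123 mm tall, standing in front of and beside the grill; this point is half-way up. To be left alone
- tea_cup_mid (a point): clear cup of tea, 95 mm across its mouth and 132 mm tall, standing in front of and beside the grill on the other side; this point is half-way up. To be left alone
- tongs_mid (a point): shut steel tongs lying left of the grill, 353 mm long along their own y, 39 mm wide, about 50 mm high; this point is their middle, 15 mm up. To be left alone
- gas_lighter_mid (a point): long yellow gas lighter lying right of the grill, 199 mm long along its own y, 33 mm wide, 19 mm high; this point is its middle. To be left alone

How it is judged:
By the outcome, as a careful person would: the job done as asked, in the order asked, and still so for the second after the job is handed in, with the robot touching nothing.
It also fails if it takes over 48 s, if anything falls off the work surface, if the arm or the gripper's body presses on something with over 40 N, if the wrist force passes 120 N, or if a joint passes its speed limit or range.

### The arm

A 6-joint arm with a two-finger parallel gripper is mounted at the origin on a cart in front of the work surface, level with it; the furniture and walls round the work are solid. World frame = base frame: x ahead of the robot, y to its left, z up, the work surface at z = 0. Lengths are in m, angles in degrees, forces in N, time in s.
With the tool pointing down it reaches from about 0.325 to 0.85 m from the base axis. Payload 15.5 kg.
Tool frame: the origin (TCP) lies at the very end of the fingers, on their centre line; the grasp point (between the pads) lies arm.grip_depth behind it (arm.grip_depth is the distance from the TCP to the grasp point, in m); z points along the fingers, y is the line along which they close (so a half turn about z gives the same grasp; the last joint's range is limited). The gripper opens to 91 mm and grips with 3 to 60 N. Pads are 32 mm wide; open, the fingers measure 118 mm over their backs; the gripper's body (76 mm by 178 mm) begins 60 mm behind the grasp point.
Start: joints at [68.898, 28.281, 77.091, -0, 74.628, -5.472], TCP at [0.168, 0.602, 0.214] pointing down, gripper open.
Joint ranges: [-166.48, 166.48], [-47.26, 123.95], [12.59, 153.08], [-70.14, 250.14], [6.76, 159.57], [-176.63, 176.63]. Speed limits (degrees/s): [108.29, 108.29, 147.25, 172.46, 172.46, 172.46].

### API

Orientations are given as a 3x3 rotation matrix whose columns are the frame's x, y, z axes.
In Python, from rig import arm gives the robot as it stands. Calls block until the motion is done:
- arm.move_to(position, orientation): joint-space move of the TCP to a pose.
- arm.move_l(position, orientation=None, feed=0.15): straight line of the TCP; orientation=None keeps the orientation; feed is the mean speed in m/s.
- arm.move_joints(angles): joint-space move.
- arm.grip(opening): finger opening in m; the grip force is fixed at half the most; returns when the fingers have stopped.
- arm.sleep(seconds).
- arm.solve_ik(position, orientation): joint angles nearest the present ones, or None.
- arm.snapshot(name): name is "scene" or "top" or "wrist"; returns the picture (420x560x3 uint8, red, green, blue); there is no depth.
- arm.get_calibration(name): a dict with "intrinsics" (3x3 intrinsics, pixels), "cam_to_world" (4x4, takes a point from camera to world coordinates). Camera axes: x right, y down, z forward; pixel columns grow to the right and rows downward; lengths in m; the calibration is good to about 2 mm. A picture is of the moment at which its call begins: read the wrist's pose just before it. get_calibration takes no time and is no camera call; for the wrist camera it gives the pose at the moment of the call.
A pose or a line that the arm cannot do raises arm.Unreachable and nothing moves.
- arm.sign_off(): hands the job in; it is judged then, once.
Readings, each from a call of its own:
- arm.current_t(): time.
- arm.current_joint_positions(): joint angles.
- arm.current_dq(): joint speeds.
- arm.current_tau(): joint torques, N m.
- arm.current_ee_pos(): TCP position.
- arm.current_tool_rot(): TCP orientation.
- arm.current_force(): force on the tool from outside, world axes, zero at the start.
- arm.current_torque(): the same for the moment, N m.
- arm.current_width(): finger opening in m.
- arm.current_grasp_force(): force on a finger pad.
Only numpy, scipy, OpenCV 4.12 (cv2) and the standard library are available. Lean on these libraries where they do the work, as an engineer would, in place of code of your own. Each camera call takes 0.05 s, during which the arm holds its last target. There are 200 camera calls.

## Working session

There is one attempt and no reset: what is moved stays moved. The work goes in short steps, each a Python script; the robot and the scene stay as the last script left them, time stands still between calls to the robot, and variables do not carry over. Pictures are saved under pics/ and viewed, at most 10 in all, crops included, and the job is handed in when it is done.

```bash
mkdir -p pics; ls; python3 - <<'E'
from rig import arm
import cv2,numpy as np
for n in("scene","top"):
    im=arm.snapshot(n); cv2.imwrite(f"pics/{n}0.png",im[...,::-1])
    c=arm.get_calibration(n); print(n,np.round(c["intrinsics"],1).tolist(),np.round(c["cam_to_world"],3).tolist())
print(arm.grip_depth,arm.current_t())
E
```

```text
pics
scene [[421.8, 0.0, 278.8], [0.0, 421.8, 208.5], [0.0, 0.0, 1.0]] [[0.798, -0.314, 0.515, -0.043], [-0.603, -0.407, 0.686, -0.907], [-0.006, -0.858, -0.514, 0.817], [0.0, 0.0, 0.0, 1.0]]
top [[382.9, 0.0, 279.9], [0.0, 382.9, 209.4], [0.0, 0.0, 1.0]] [[-0.017, -0.998, 0.067, 0.532], [-1.0, 0.017, -0.011, -0.001], [0.009, -0.067, -0.998, 1.206], [0.0, 0.0, 0.0, 1.0]]
0.0188 0.1
```

View pics/scene0.png

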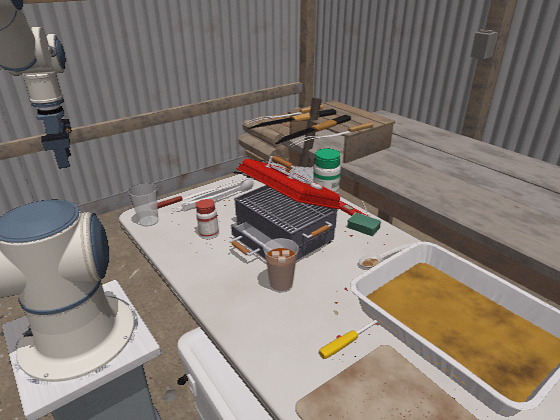

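View pics/top0.png

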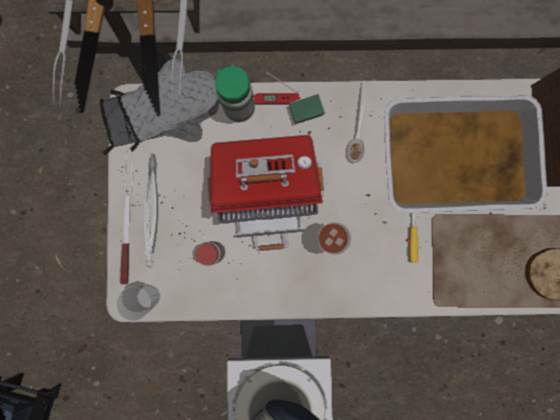

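Scene view: the lid is open roughly 30°, with its handle at about (282,162), and the drawer handle is at (242,248). Top view: drawer handle at (270,247), lid handle (264,178), knob (254,162), shaker (207,253), cup (333,238). I'll zoom in on both.

```bash
python3 - <<'E'
import cv2
a=cv2.imread("pics/top0.png")[125:275,190:360]; cv2.imwrite("pics/topc.png",cv2.resize(a,None,fx=4,fy=4,interpolation=cv2.INTER_CUBIC)[:600])
a=cv2.imread("pics/scene0.png")[145:295,185:355]; cv2.imwrite("pics/scenec.png",cv2.resize(a,None,fx=4,fy=4,interpolation=cv2.INTER_CUBIC))
E
```

```text
(no output)
```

View pics/topc.png

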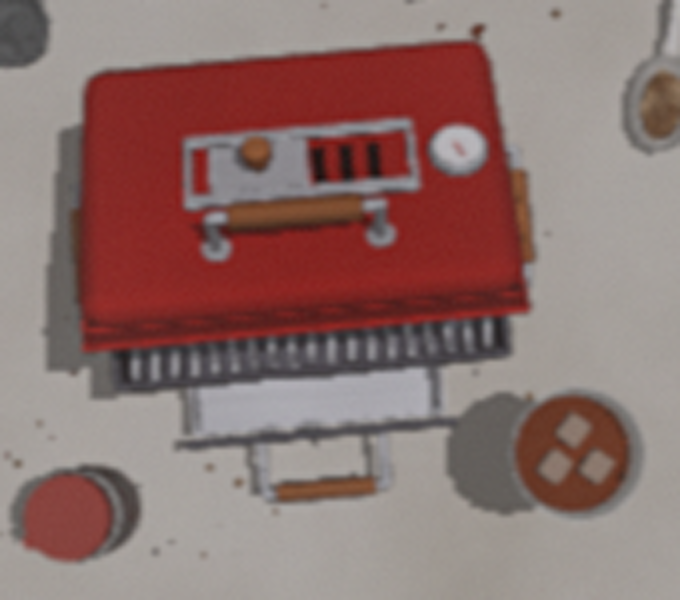

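View pics/scenec.png

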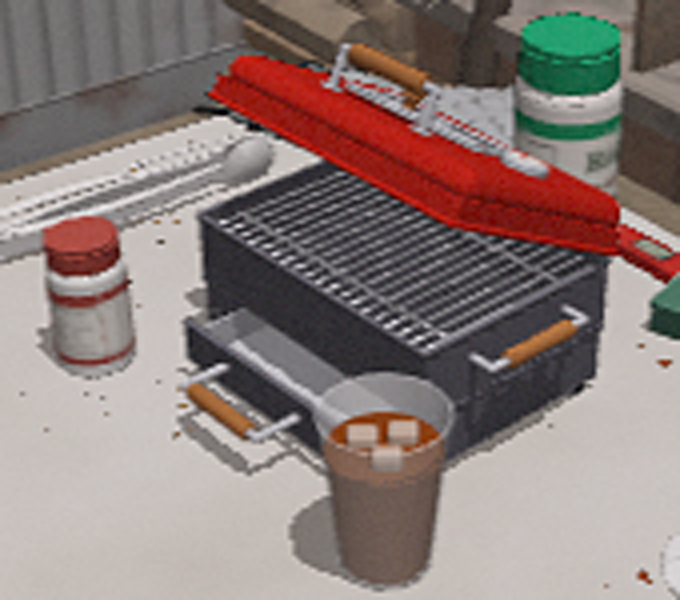

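Zoomed top view (4x, offset 190,125): drawer bar ends at (275,492) and (377,486), lid bar ends at (228,217) and (362,208), knob (257,152), box front rim from (118,388) to (512,354). In the zoomed scene view (offset 185,145), the lid bar runs from (352,50) to (428,92), and the drawer bar is centred at (220,410). Next I'll triangulate.

```bash
cat > h.py <<'E'
from rig import arm
import numpy as np
def ray(n,uv,cal=None):
    c=cal or arm.get_calibration(n); T=np.array(c["cam_to_world"]); d=T[:3,:3]@np.linalg.solve(c["intrinsics"],[*uv,1]); return T[:3,3],d/np.linalg.norm(d)
def onz(n,uv,z):
    o,d=ray(n,uv); return o+d*(z-o[2])/d[2]
def tri(r1,r2):
    (a,u),(b,v)=r1,r2; s=np.linalg.lstsq(np.c_[u,-v],b-a,rcond=None)[0]; p,q=a+s[0]*u,b+s[1]*v; return (p+q)/2,np.linalg.norm(p-q)
E
cat > m.py <<'E'
from h import *
np.set_printoptions(precision=4,suppress=True)
t=lambda x,y:(190+x/4-.4,125+y/4-.4); s=lambda x,y:(185+x/4-.4,145+y/4-.4)
T=lambda x,y,z:onz("top",t(x,y),z); S=lambda x,y,z:onz("scene",s(x,y),z)
yaw=lambda a,b:np.degrees(np.arctan2(*( (b-a)[[0,1]]*[1,-1])))
a,b=T(118,388,.127),T(512,354,.127);print("rim",a,b,(a+b)/2,np.linalg.norm(a-b),yaw(a,b))
c,d=S(203,213,.127),S(425,352,.127);print("rimS",c,d,np.linalg.norm(c-d),yaw(c,d))
a,b=T(275,492,.04),T(377,486,.04);print("dh",(a+b)/2,np.linalg.norm(a-b),yaw(a,b),"scene",S(220,411,.04))
a,b=T(178,446,.06),T(455,422,.06);print("plate",yaw(a,b))
tr=lambda p,q:tri(ray("top",t(*p)),ray("scene",s(*q)))
print("lh",tr((228,217),(352,50)),tr((362,208),(428,92)),tr((295,212),(390,71)))
print("knob",tr((257,150),(412,97)), "dial",tr((460,148),(525,162)))
print("cup",T(576,453,.132),"shaker",T(68,516,.123),"S",S(82,235,.123))
E
python3 m.py
```

```text
rim [0.5722 0.1593 0.127 ] [ 0.5915 -0.1186  0.127 ] [0.5819 0.0203 0.127 ] 0.27856487217012904 3.973431668348616
rimS [0.5745 0.1572 0.127 ] [ 0.5931 -0.1159  0.127 ] 0.2737348797109356 3.9071812759091396
dh [0.4963 0.0153 0.04  ] 0.07738987023152819 2.346780587046385 scene [0.4964 0.0171 0.04  ]
plate 3.9575757409920698
lh (array([0.6682, 0.0698, 0.2796]), np.float64(0.0029011953271039655)) (array([ 0.6753, -0.013 ,  0.2724]), np.float64(0.0011575797537845096)) (array([0.6723, 0.0285, 0.2755]), np.float64(0.0004943010420318026))
knob (array([0.7177, 0.0551, 0.2306]), np.float64(0.005168651662037912)) dial (array([ 0.7195, -0.077 ,  0.2259]), np.float64(0.001315370478262453))
cup [ 0.5211 -0.1613  0.132 ] shaker [0.4831 0.1955 0.123 ] S [0.4801 0.1928 0.123 ]
```

Yaw is about 4°. The grill's middle is at (0.682, 0.027), the drawer is about 42 mm out, and the lid is open about 0.48 rad; the handle radius of 0.183 agrees. Drawer first.

```bash
cat >> h.py <<'E'
psi=np.radians(3.97); gx=np.array([np.cos(psi),np.sin(psi),0]); gy=np.array([-np.sin(psi),np.cos(psi),0]); gz=np.array([0,0,1.])
C=np.array([.682,.0274,0.])
G=lambda x,y,z:C+gx*x+gy*y+gz*z
def local(p): p=np.asarray(p)-C; return np.array([p@gx,p@gy,p[2]])
R=[np.c_[np.cross(s*gy,-gz),s*gy,-gz] for s in(1,-1)]
def F(): f=np.array(arm.current_force()); return np.array([f@gx,f@gy,f[2]])
np.set_printoptions(precision=4,suppress=True)
E
python3 - <<'E'
from h import *
p=G(-.232,0,.24)
q=[arm.solve_ik(p,r) for r in R]; print(q)
k=min((i for i in(0,1) if q[i] is not None),key=lambda i:abs(q[i][5]-arm.current_joint_positions()[5])); print("k",k)
r=R[k]
arm.grip(0.0); arm.move_to(p,r); print(arm.current_t(),F())
arm.move_l(G(-.232,0,.022),feed=.15)
arm.move_l(G(-.205,0,.022),feed=.1); f0=F(); print(arm.current_t(),f0,local(arm.current_ee_pos()))
arm.move_l(G(-.174,0,.022),feed=.04); print(F())
x=-.174
while x<-.155:
    x+=.001; arm.move_l(G(x,0,.022),feed=.02); f=F()-f0; print(round(x,4),f)
    if abs(f[0])>5: break
print(arm.current_t())
E
```

```text
[array([  -6.1575,   12.4992,   98.278 ,   -0.    ,   69.2227, -100.1275]), array([-6.1575, 12.4992, 98.278 , -0.    , 69.2227, 79.8725])]
k 1
3.8 [-0.1015 -0.8004 -0.286 ]
5.8167 [-0.2754  0.3934  0.4734] [-0.205   0.      0.0222]
[-0.9002 -0.3076 -0.1326]
-0.173 [-0.0782 -0.4345 -0.2268]
-0.172 [-0.9749 -0.9372 -0.3692]
-0.171 [-1.3865 -0.6268  0.1653]
-0.17 [-1.1029  0.7981 -0.4289]
-0.169 [-3.0789 -1.0654  1.9479]
-0.168 [-7.7162 -2.0484  5.4356]
8.2417
```

The solid stop is at −0.168, exactly where the geometry puts it, so the drawer is home. Now the lid.

```bash
python3 - <<'E'
from h import *
r=R[1]; arm.move_l(G(-.20,0,.022),feed=.15); arm.move_l(G(-.20,0,.33),feed=.25)
H=np.array([.1,.129]); rad=np.hypot(.165,.079); a0=np.arctan2(.079,.165)
hp=lambda th:(H[0]-rad*np.cos(a0+th),H[1]+rad*np.sin(a0+th))
y=local([.6723,.0285,0])[1]*0
x,z=hp(.48); print(x,z,local([.6723,.0285,.2755]))
arm.move_l(G(x,y,.33),feed=.2); arm.move_l(G(x,y,z+.009+.008),feed=.1); arm.sleep(.2); f0=F(); print(arm.current_t(),f0)
zz=z+.017
while zz>z-.005:
    zz-=.002; arm.move_l(G(x,y,zz),feed=.03); f=F()-f0; print(round(zz,4),f)
    if f[2]>1.3: break
print(arm.current_t())
im=arm.snapshot("scene")[130:280,170:370]
import cv2; cv2.imwrite("pics/lid1.png",cv2.resize(im[...,::-1],None,fx=4,fy=4))
E
```

```text
-0.009873607390804756 0.27526616286390815 [-0.0096  0.0018  0.2755]
11.8167 [-0.4367 -0.3372 -0.0148]
0.2903 [ 0.6198  0.481  -0.3991]
0.2883 [ 0.7352  0.5629 -0.101 ]
0.2863 [ 1.7296  0.3763 -0.3233]
0.2843 [-2.4972  1.0116  6.7343]
12.8167
```

View pics/lid1.png

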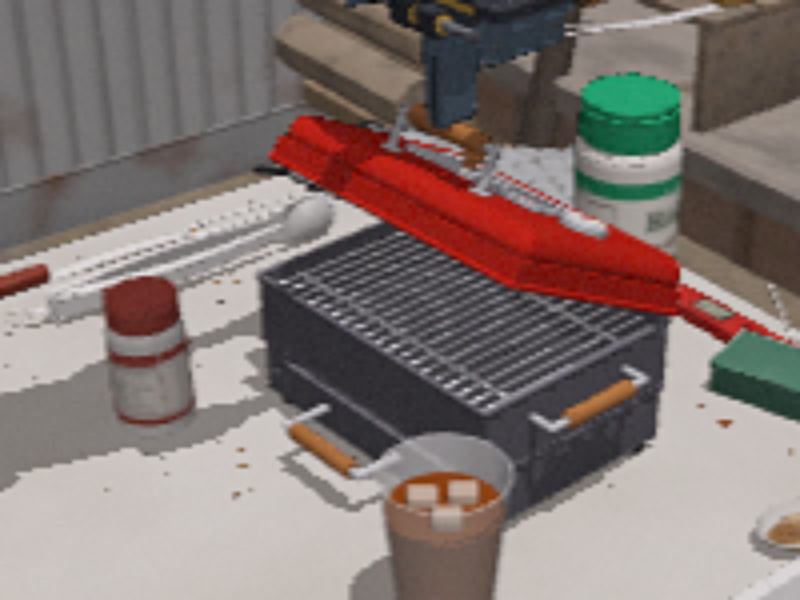

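The fingertip rests on the lid bar near pixel (450,125), and the drawer is shut. Now I'll follow the arc down slowly.

```bash
python3 - <<'E'
from h import *
H=np.array([.1,.129]); rad=np.hypot(.165,.079); a0=np.arctan2(.079,.165)
hp=lambda th:(H[0]-rad*np.cos(a0+th),H[1]+rad*np.sin(a0+th))
for th in np.r_[np.linspace(.45,.05,9),.03,.015,.005]:
    x,z=hp(th); arm.move_l(G(x,0,z+.009),feed=.05 if th>.04 else .025); f=F(); print(round(th,3),f)
    if f[2]>16: break
else:
    x,z=hp(0)
    for i in range(10):
        arm.move_l(G(x,0,z+.009-.001*i),feed=.02); f=F(); print(i,f,local(arm.current_ee_pos()))
        if f[2]>11: break
print(arm.current_t())
arm.move_l(G(x,0,.27),feed=.15)
arm.move_l(G(-.08,.22,.33),feed=.25)
import cv2
im=arm.snapshot("top"); cv2.imwrite("pics/top2.png",cv2.resize(im[125:275,180:360,::-1],None,fx=4,fy=4,interpolation=cv2.INTER_CUBIC)); print(arm.current_t())
im=arm.snapshot("scene"); cv2.imwrite("pics/scene2.png",cv2.resize(im[145:295,185:355,::-1],None,fx=4,fy=4,interpolation=cv2.INTER_CUBIC))
E
```

```text
0.45 [-1.8315 -0.4565  3.4371]
0.4 [-0.8239  0.5452  1.6385]
0.35 [-0.6679 -0.074  -0.4182]
0.3 [ 0.0061 -0.676   0.2347]
0.25 [0.6079 0.2547 0.0521]
0.2 [ 0.4206  1.0631 -0.5258]
0.15 [ 0.2179  0.3483 -0.2751]
0.1 [ 0.6115 -0.6801  0.9087]
0.05 [0.2642 0.1484 0.387 ]
0.03 [ 0.4836 -0.577  -0.7544]
0.015 [-0.4245 -0.0024 -0.3802]
0.005 [-0.1835  0.9396 -0.7696]
0 [-0.0041 -0.422   2.6822] [-0.0649  0.      0.2172]
1 [-2.9831  0.0842 12.7454] [-0.0648 -0.      0.2169]
17.1
18.725
```

View pics/top2.png

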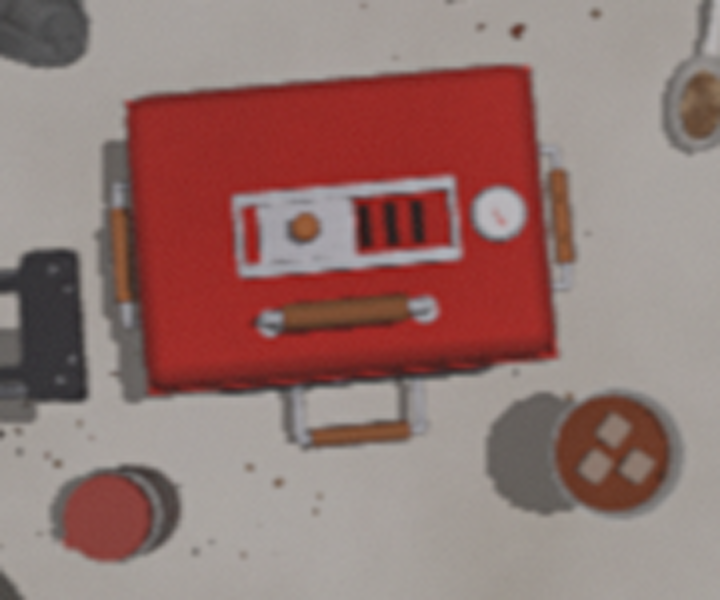

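View pics/scene2.png

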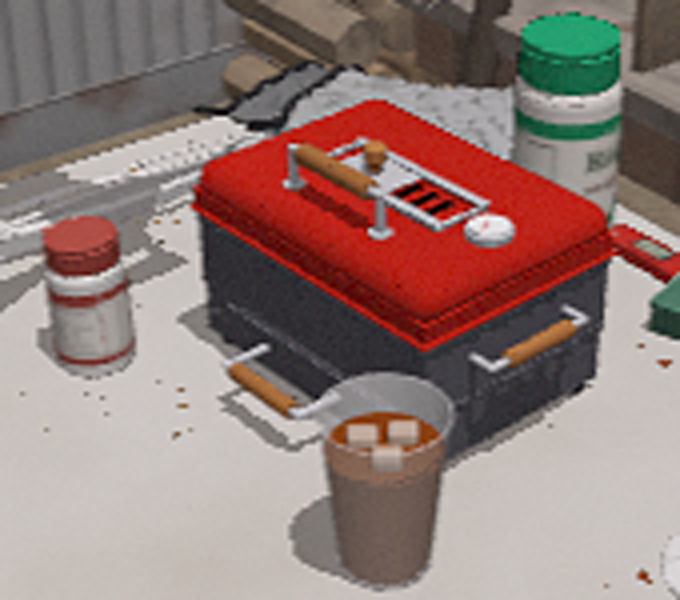

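The lid is shut and the drawer home. The knob is at zoomed (304,227), the slots run from x≈360 to 450, and the dial is at (498,213). I'll push the knob along −y now.

```bash
python3 - <<'E'
from h import *
import cv2
k=local(onz("top",(180+304/4-.4,125+227/4-.4),.202)); k2=local(onz("scene",(185+376/4-.4,145+146/4-.4),.202)); d=local(onz("top",(180+498/4-.4,125+213/4-.4),.185)); print("knob",k,k2,"dial",d)
h=local(onz("top",(180+347/4-.4,125+313/4-.4),.217)); print("bar",h)
kx,ky=(k+k2)[:2]/2; z=.190
y0=ky+.010+.0135+.012
arm.move_l(G(kx,y0,.25),feed=.2); arm.move_l(G(kx,y0,z),feed=.1); arm.sleep(.2); f0=F(); print(f0,arm.current_t())
y=y0-.008; arm.move_l(G(kx,y,z),feed=.05); print(F()-f0)
y=y0-.012-.035; arm.move_l(G(kx,y,z),feed=.04); print(F()-f0)
while y>y0-.012-.068:
    y-=.0012; arm.move_l(G(kx,y,z),feed=.02); f=F()-f0; print(round(y-y0,4),f)
    if f[1]>5.5: break
print(arm.current_t())
arm.move_l(G(kx,y+.02,z),feed=.1); arm.move_l(G(kx,y+.02,.27),feed=.15); arm.move_l(G(-.08,.24,.33),feed=.25)
im=arm.snapshot("top"); cv2.imwrite("pics/top3.png",cv2.resize(im[125:275,180:360,::-1],None,fx=4,fy=4,interpolation=cv2.INTER_CUBIC)); print(arm.current_t())
E
```

```text
knob [-0.0063  0.0244  0.202 ] [-0.0064  0.0228  0.202 ] dial [-0.0055 -0.1055  0.185 ]
bar [-0.0668  0.0006  0.217 ]
[-0.1965 -0.4064  0.0079] 20.85
[-0.6803  0.071  -0.1577]
[-1.3403  1.0119  0.1385]
-0.0482 [-0.1584  1.2361 -0.5871]
-0.0494 [ 0.7849  1.4484 -0.1863]
-0.0506 [ 0.1885  1.361  -0.1123]
-0.0518 [-1.011   1.2191 -0.4252]
-0.053 [-0.5371  0.5583 -0.442 ]
-0.0542 [0.0025 2.1914 0.0782]
-0.0554 [ 0.452   1.0308 -0.4667]
-0.0566 [-0.5146  0.6231  0.0525]
-0.0578 [-0.6147  1.0303  0.5075]
-0.059 [ 0.6238  0.7938 -0.7672]
-0.0602 [ 1.0903 -0.4376 -0.2263]
-0.0614 [-1.3834  0.9223 -0.9475]
-0.0626 [ 0.0356  1.2701 -0.4191]
-0.0638 [ 0.739   0.4411 -0.3155]
-0.065 [-0.2941  0.843  -0.4534]
-0.0662 [-0.1565  2.0292 -0.4907]
-0.0674 [0.7063 0.6418 0.9119]
-0.0686 [-0.1895  1.083  -0.785 ]
-0.0698 [ 0.0316  0.6292 -0.3505]
-0.071 [1.6082 0.9633 0.3108]
-0.0722 [ 0.0841  4.7388 -0.0536]
-0.0734 [ 1.0257 11.0599  0.8087]
27.7833
30.025
```

View pics/top3.png

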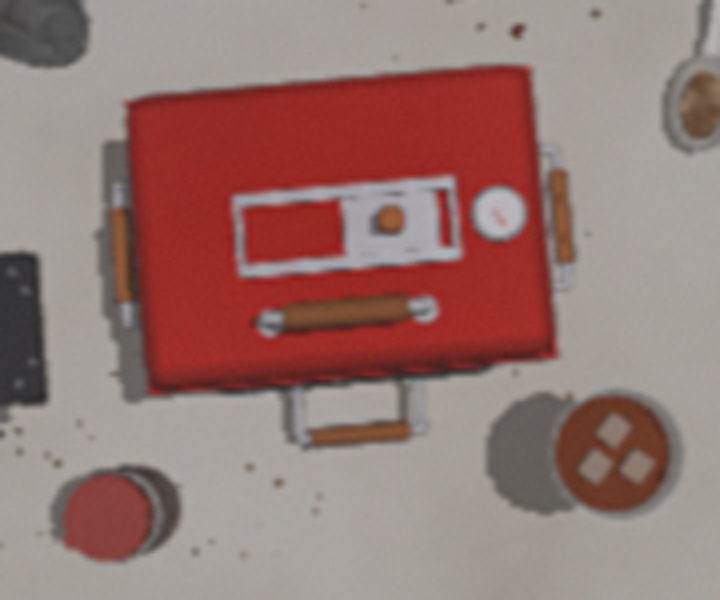

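The slide is at its stop with the plate at x≈342–438, so it covers all the slots. The lid and drawer are shut, and the grill, shaker and cup haven't moved.

```bash
python3 -c "
from h import *
print(local(onz('top',(180+361/4-.4,125+433/4-.4),.044)))
arm.sign_off(); print(arm.current_t())"
```

```text
[-0.1436  0.001   0.044 ]
the job is handed in; nothing more can be done
the job is handed in; nothing more can be done
```

The drawer is fully home, the lid is shut and the vent slide covers all the slots, done in that order and handed in at about 30 s. In the last picture, the grill, shaker and cup had not moved; I did not check the tongs or lighter separately.

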